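# Load the dipping tray and hold it over the ultrasonic bath

### The job

Get the next load ready for the ultrasonic bath: with the dipping tray on the bench, stand exactly three of the four vials upright in the wells of its white block, fully home, and leave the fourth standing where it is on the mat. Then lift the tray by its black grip and carry it, without ever letting the loose grinding ball leave its shallow seat, to the bath, and hold it level and squarely over the open tank, long side along long side, its underside about 5 cm above the rim. The bath is not ready yet, so do not lower the tray in or rest it on anything: finish while holding it still there, and leave the bottle, beaker and petri dish alone.

Things in the scene. Friction and masses are not known exactly. Their poses are not given: they have to be found in the camera images.
- tray: Loose steel dipping tray, 190 mm (x) by 124 mm (y), lip 12 mm high, about 0.4 kg. Origin: centre of the underside; z up. A bail of 6 mm rod (uprights at x 0, y -57.5 and +57.5 mm) carries a grip over the centre. At the -x end a white block, 34 by 117 mm, top 17 mm above the underside, has four vial wells; the ball's seat is at x +60 mm. Loaded, it balances within 10 mm of the grip.
- tray_grip (a point): Centre of the tray's black flat-sided grip: 12 mm thick (tray x), 62 mm long (tray y), 20 mm high, centre 95 mm above the tray's underside, right over its centre. Take it from above with the fingers closing along the tray's x. Axes as the tray's.
- well0 (a point): Centre of the floor of the first vial well, at x = -65 mm, y = -42 mm on the tray, 7 mm above its underside. The wells are round, 23 mm across, 10 mm deep, the mouth 17 mm above the underside. Axes as the tray's.
- well1 (a point): As well0, at y = -14 mm.
- well2 (a point): As well0, at y = +14 mm.
- well3 (a point): As well0, at y = +42 mm.
- block (a point): Middle of the row of four wells, at the height of their floors (7 mm above the tray's underside): x = -65 mm, y = 0 on the tray. Axes as the tray's.
- seat (a point): Centre of the resting ball in mid-seat: x +60 mm, y 0, 18.5 mm above the tray's underside. The seat is a white round dish, flat floor 38 mm across (6 mm above the underside), rim only 3 mm high: the ball can roll about 10 mm any way in it and gets out over the rim if the tray is tipped about 35 degrees or jerked. Axes as the tray's.
- ball_center (a point): Centre of the polished steel grinding ball, 25 mm in diameter, 64 g, loose in the seat.
- vial0: Loose capped vial of amber glass with a black screw cap, a cylinder 19 mm in diameter and 48 mm tall, about 22 g, standing on the mat. Origin: centre of its base; z up. All four are alike.
- vial1: As vial0.
- vial2: As vial0.
- vial3: As vial0.
- mat: White drip mat fixed on the bench, 190 mm (x) by 170 mm (y), 3 mm thick. Origin: centre of its underside. The vials stand near its corners, about 90 mm apart. The mat and the bath stand one on either side of the tray, which on which side varies.
- bath: Ultrasonic bath, fixed: a stainless steel box 265 mm long (its x) by 165 mm wide (its y) by 180 mm high, open on top, the tank empty, 75 mm deep. Origin: centre of its underside; z up.
- bath_mouth (a point): Centre of the tank's mouth at the height of the rim, 180 mm above the bench. The opening is 240 mm (x) by 140 mm (y). Axes as the bath's.
- bottle: Bystander: wide-necked clear glass bottle with a white cap, 64 mm in diameter, 115 mm tall. Origin: centre of its base.
- beaker: Bystander: glass beaker, 56 mm in diameter, 72 mm tall. Origin: centre of its base.
- petri: Bystander: open glass petri dish, 86 mm in diameter, 14 mm high. Origin: centre of its underside.

How it is judged (in metres and radians):
On the way:
1. exactly three vials stand in the wells of the tray, the fourth still stands on the mat, and the tray is on the bench (((distance between each of vial0, vial1, vial2 and block below 0.046 m and z of vial0 in the frame of tray between 0.0048 and 0.0105 m and angle between the z axis of each of vial0, vial1, vial2 and the z axis of tray, either way round below 0.2 rad and z of vial1 in the frame of tray between 0.0048 and 0.0105 m and z of vial2 in the frame of tray between 0.0048 and 0.0105 m and distance of vial3 from where it was at the start of the episode below 0.03 m and angle between vial3's own z axis and vertical below 0.15 rad and height (world z) of vial3 below 0.006 m) or (distance between each of vial0, vial1, vial3 and block below 0.046 m and z of vial0 in the frame of tray between 0.0048 and 0.0105 m and angle between the z axis of each of vial0, vial1, vial3 and the z axis of tray, either way round below 0.2 rad and z of vial1 in the frame of tray between 0.0048 and 0.0105 m and z of vial3 in the frame of tray between 0.0048 and 0.0105 m and distance of vial2 from where it was at the start of the episode below 0.03 m and angle between vial2's own z axis and vertical below 0.15 rad and height (world z) of vial2 below 0.006 m) or (distance between each of vial0, vial2, vial3 and block below 0.046 m and z of vial0 in the frame of tray between 0.0048 and 0.0105 m and angle between the z axis of each of vial0, vial2, vial3 and the z axis of tray, either way round below 0.2 rad and z of vial2 in the frame of tray between 0.0048 and 0.0105 m and z of vial3 in the frame of tray between 0.0048 and 0.0105 m and distance of vial1 from where it was at the start of the episode below 0.03 m and angle between vial1's own z axis and vertical below 0.15 rad and height (world z) of vial1 below 0.006 m) or (distance between each of vial1, vial2, vial3 and block below 0.046 m and z of vial1 in the frame of tray between 0.0048 and 0.0105 m and angle between the z axis of each of vial1, vial2, vial3 and the z axis of tray, either way round below 0.2 rad and z of vial2 in the frame of tray between 0.0048 and 0.0105 m and z of vial3 in the frame of tray between 0.0048 and 0.0105 m and distance of vial0 from where it was at the start of the episode below 0.03 m and angle between vial0's own z axis and vertical below 0.15 rad and height (world z) of vial0 below 0.006 m)) and height (world z) of tray below 0.004 m and angle between tray's own z axis and vertical below 0.05 rad), for 0.2 s.
At the end, for the whole second after the job is handed in: Tray still in the fingers, level within 5 deg, 15 to 90 mm above the bath rim, touching only the fingers, within 25 mm (lengthwise), 15 mm (across) and 7 deg of the tank; three vials seated in its wells, the ball in its seat, the fourth vial upright on the mat within 30 mm of its start (((distance between each of vial0, vial1, vial2 and block below 0.046 m and z of vial0 in the frame of tray between 0.0048 and 0.0105 m and angle between the z axis of each of vial0, vial1, vial2 and the z axis of tray, either way round below 0.2 rad and z of vial1 in the frame of tray between 0.0048 and 0.0105 m and z of vial2 in the frame of tray between 0.0048 and 0.0105 m and distance of vial3 from where it was at the start of the episode below 0.03 m and angle between vial3's own z axis and vertical below 0.15 rad and height (world z) of vial3 below 0.006 m) or (distance between each of vial0, vial1, vial3 and block below 0.046 m and z of vial0 in the frame of tray between 0.0048 and 0.0105 m and angle between the z axis of each of vial0, vial1, vial3 and the z axis of tray, either way round below 0.2 rad and z of vial1 in the frame of tray between 0.0048 and 0.0105 m and z of vial3 in the frame of tray between 0.0048 and 0.0105 m and distance of vial2 from where it was at the start of the episode below 0.03 m and angle between vial2's own z axis and vertical below 0.15 rad and height (world z) of vial2 below 0.006 m) or (distance between each of vial0, vial2, vial3 and block below 0.046 m and z of vial0 in the frame of tray between 0.0048 and 0.0105 m and angle between the z axis of each of vial0, vial2, vial3 and the z axis of tray, either way round below 0.2 rad and z of vial2 in the frame of tray between 0.0048 and 0.0105 m and z of vial3 in the frame of tray between 0.0048 and 0.0105 m and distance of vial1 from where it was at the start of the episode below 0.03 m and angle between vial1's own z axis and vertical below 0.15 rad and height (world z) of vial1 below 0.006 m) or (distance between each of vial1, vial2, vial3 and block below 0.046 m and z of vial1 in the frame of tray between 0.0048 and 0.0105 m and angle between the z axis of each of vial1, vial2, vial3 and the z axis of tray, either way round below 0.2 rad and z of vial2 in the frame of tray between 0.0048 and 0.0105 m and z of vial3 in the frame of tray between 0.0048 and 0.0105 m and distance of vial0 from where it was at the start of the episode below 0.03 m and angle between vial0's own z axis and vertical below 0.15 rad and height (world z) of vial0 below 0.006 m)) and distance between ball_center and seat below 0.016 m and z of tray in the frame of bath_mouth between 0.015 and 0.09 m and x of tray in the frame of bath_mouth between -0.025 and 0.025 m and y of tray in the frame of bath_mouth between -0.015 and 0.015 m and angle between the x axis of tray and the x axis of bath, either way round below 0.12 rad and angle between tray's own z axis and vertical below 0.09 rad and linear speed of tray below 0.03 m/s and angular speed of tray below 0.15 rad/s and contact force between the fingers and tray above 2 N and contact force between tray and bath below 0.1 N); the arm keeps its last pose, push and grip.
It fails at once if the ball left its seat (distance between ball_center and seat above 0.022 m).
It fails at once if the bottle was disturbed (distance of bottle from where it was at the start of the episode above 0.03 m).
It fails at once if the beaker was disturbed (distance of beaker from where it was at the start of the episode above 0.03 m).
It fails at once if the petri was disturbed (distance of petri from where it was at the start of the episode above 0.03 m).
It also fails if it takes over 72 s, if anything falls off the work surface, if the arm or the gripper's body presses on something with over 40 N, if the wrist force passes 120 N, or if a joint passes its speed limit or range.

### The arm

A 6-joint arm with a two-finger parallel gripper is mounted at the origin on the work surface. World frame = base frame: x ahead of the robot, y to its left, z up, the work surface at z = 0. Lengths are in m, angles in degrees, forces in N, time in s.
With the tool pointing down it reaches from about 0.375 to 0.9 m from the base axis. Payload 3.1 kg.
Tool frame: the origin (TCP) lies on the centre line of the jaws, within the pads' length; the fingertips stand 25 mm ahead of it and the grasp point (between the pads) lies 6 mm ahead of it; y points along the fingers, x is the direction in which the jaws open and shut, and the axes are right-handed (so a half turn about y gives the same grasp; the last joint's range is limited). The gripper opens to 87 mm and grips with 3 to 60 N. Pads are 19 mm wide; open, the fingers measure 117 mm over their backs; the gripper's body (75 mm by 190 mm) begins 51 mm behind the grasp point.
Start: joints at [60.247, 30.224, 82.088, -0, 67.689, -10.227], TCP at [0.209, 0.589, 0.248] pointing down, gripper open.
Joint ranges: [-176.69, 176.69], [-43.24, 126.21], [12.49, 139.97], [-82, 262], [0, 151.66], [-163.58, 163.58]. Speed limits (degrees/s): [159.86, 159.86, 180, 180, 180, 180].

### API

Orientations are given as a 3x3 rotation matrix whose columns are the frame's x, y, z axes.
In Python, from rig import * gives the robot as it stands.
- The arm moves only by the tool play_rows, never from a script. Its argument "commands" is a list of rows, each a list of 2 entries, a list of its own where there are three numbers: the shift along the world's x, y, z in m, then the turn, a rotation vector about the world's x, y, z in rad. A call has 1 to 10 rows; each row is the pose to reach, as a shift and turn from the pose commanded when the call began; what a row does not reach only later rows make up. A row lasts 1/8 s, in which the tool goes at most 62.5 mm and 10.7 degrees, less where a joint would pass 70% of its speed; a pose out of reach is approached as far as the arm can. A call with a gripper value outside its range is refused whole. "gripper" is the finger opening in m, from 0 to 0.087, set as the call begins (left out, the last holds). The fingers move at their own pace and stop on an object; the grip force is fixed at half the most. Time passes only in rows, so rows that repeat a pose let the fingers close. It gives the time, the measured TCP pose, the force and the opening at its end, in the units of the state.
- read_state(): the state, without advancing time (a new reading comes with each control period).
- capture(name): name is "scene" or "top" or "wrist"; returns a dict with "frame" (400x640x3 uint8, red, green, blue), "depth" (400x640 float32, m along the optical axis (not along the pixel's ray), 0 where there is no reading), "mtx" (3x3 intrinsics, pixels), "dist_coeffs" ([k1, k2, p1, p2, k3] as OpenCV has them; the pictures are not rectified), "cam_to_world" (4x4, takes a point from camera to world coordinates); the wrist camera has in their place "hand_eye" (4x4, takes a point from camera to tool coordinates, whose origin is the TCP and whose axes are the tool frame's). Camera axes: x right, y down, z forward; pixel columns grow to the right and rows downward; lengths in m; the calibration is good to about 2 mm. A picture is of the moment at which its call begins: read the wrist's pose just before it.
- hand_in(): hands the job in, once; it reports no verdict.
The state is a dict: "time_s": time; "joint_positions": joint angles; "qvel": joint speeds; "tau": joint torques, N m; "position": TCP position; "tcp_rot": TCP orientation; "force": force on the tool from outside, world axes, zero at the start; "moment": the same for the moment, N m; "opening": opening from 0.0 (shut) to 1.0 (fully open).
Only numpy, scipy, OpenCV 4.12 (cv2) and the standard library are available. Lean on these libraries where they do the work, as an engineer would, in place of code of your own. Each camera call takes 0.05 s, during which the arm holds its last target. There are 200 camera calls.

## Working session

There is one attempt and no reset: what is moved stays moved. The work goes in short steps, Python scripts to look and compute and a tool call to move; the robot and the scene stay as the last step left them, time stands still between calls to the robot, and variables do not carry over. Pictures are saved under pics/ and viewed, about 8 in all and at most 12, crops included, and the job is handed in when it is done.

Besides the shell and the picture viewer there is one more tool, called as name(argument=value, ...) on one line, values as JSON. play_rows: Moves the arm, as the interface text tells. Its arguments: {"type":"object","properties":{"commands":{"type":"array"},"gripper":{"type":"number"}},"required":["commands"]}

```bash
mkdir -p pics; ls; cat > h.py <<'E'
from rig import *
import numpy as np, cv2
def save(n,c): cv2.imwrite('pics/'+n+'.png',c['frame'][:,:,::-1])
def rays(c,uv,T=None):
    T=c['cam_to_world'] if T is None else T
    T=np.array(T)
    p=cv2.undistortPoints(np.array(uv,float).reshape(-1,1,2),np.array(c['mtx']),np.array(c['dist_coeffs'])).reshape(-1,2)
    d=np.c_[p,np.ones(len(p))]@T[:3,:3].T
    return T[:3,3],d
def onplane(c,uv,z,T=None):
    o,d=rays(c,uv,T); return o+d*((z-o[2])/d[:,2])[:,None]
def cloud(c,T=None):
    T=np.array(c['cam_to_world'] if T is None else T)
    v,u=np.mgrid[0:400,0:640]
    p=cv2.undistortPoints(np.c_[u.ravel(),v.ravel()].astype(float).reshape(-1,1,2),np.array(c['mtx']),np.array(c['dist_coeffs'])).reshape(-1,2)
    z=c['depth'].ravel()
    P=np.c_[p*z[:,None],z]@T[:3,:3].T+T[:3,3]
    P[z==0]=np.nan
    return P.reshape(400,640,3)
def wristT(c,s):
    A=np.eye(4);A[:3,:3]=np.array(s['tcp_rot']);A[:3,3]=s['position'];return A@np.array(c['hand_eye'])
E
python3 - <<'E'
from h import *
s=read_state();print(s['time_s'],s['position'],np.round(s['tcp_rot'],3).tolist(),s['opening'])
t=capture('top');sc=capture('scene')
print(np.round(t['cam_to_world'],3).tolist(),np.round(sc['cam_to_world'],3).tolist())
cv2.imwrite('pics/top.png',t['frame'][:,:,::-1]);save('scene',sc)
import pickle;pickle.dump((t,sc),open('c0.pkl','wb'))
E
```

```text
pics
0.0 [0.2085388  0.58847096 0.24657217] [[0.334, -0.001, -0.942], [0.942, -0.002, 0.334], [-0.002, -1.0, 0.0]] 0.9979946835484912
[[0.001, -0.979, 0.206, 0.352], [-1.0, -0.002, -0.004, 0.021], [0.005, -0.206, -0.979, 1.308], [0.0, 0.0, 0.0, 1.0]] [[0.228, 0.571, -0.789, 1.546], [0.973, -0.122, 0.193, -0.234], [0.014, -0.812, -0.583, 0.857], [0.0, 0.0, 0.0, 1.0]]
```

View pics/top.png

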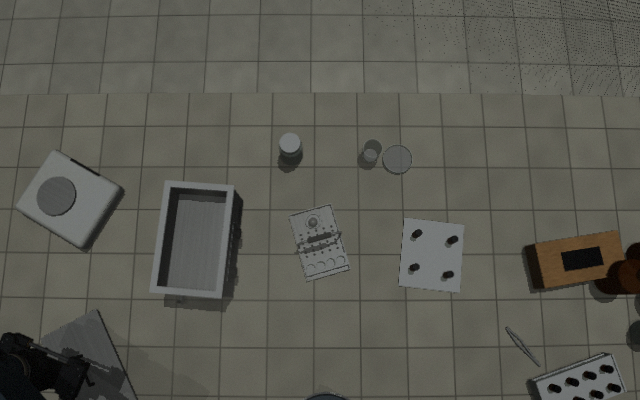

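View pics/scene.png

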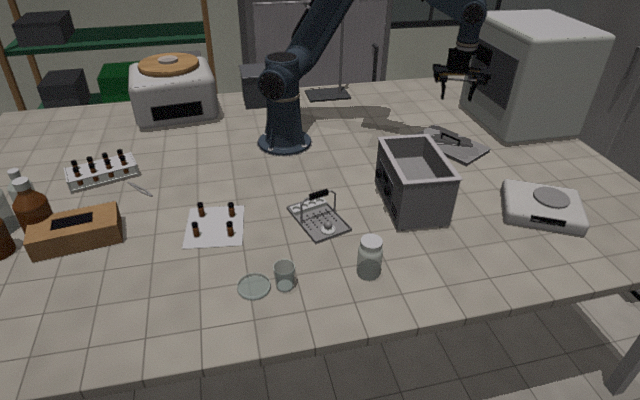

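```bash
python3 - <<'E'
from h import *
import pickle
t,sc=pickle.load(open('c0.pkl','rb'))
P=cloud(t);z=P[...,2]
m=(abs(z-.18)<.008);m[:, :140]=0;m[:,260:]=0;m[:170]=0;m[310:]=0
r=cv2.minAreaRect(P[m][:,:2].astype(np.float32));print('bath',r,m.sum(),np.median(z[m]))
# caps
g=t['frame'].max(2)
for (u,v) in [(417,234),(452,240),(413,268),(448,275)]:
    w=np.zeros_like(g,bool);w[v-10:v+11,u-10:u+11]=1
    mm=(w&(z>.035)&(z<.07))
    Q=P[mm];top=Q[Q[:,2]>np.nanmax(Q[:,2])-.012]
    print('vial',mm.sum(),top.mean(0).round(4),np.nanmax(Q[:,2]).round(4))
# tray
w=np.zeros_like(g,bool);w[200:290,280:360]=1
m=w&(z>.006)&(z<.025)
r=cv2.minAreaRect(P[m][:,:2].astype(np.float32));print('tray',r,m.sum())
m=w&(z>.085)&(z<.12);print('grip',P[m].mean(0),m.sum(),cv2.minAreaRect(P[m][:,:2].astype(np.float32)))
ts=np.c_[[(290,212),(328,205),(350,270),(307,281)]];print('traycorn',onplane(t,ts,.012).round(3).tolist())
print('mat',onplane(t,[(403,218),(464,224),(460,292),(399,287)],.003).round(3).tolist())
print('bathcorn',onplane(t,[(165,183),(234,184),(223,298),(151,293)],.18).round(3).tolist())
for n,(u,v),h in [('bottle',(290,142),.115),('beaker',(371,150),.07),('petri',(397,160),.01)]: print(n,onplane(t,[(u,v)],h).round(3))
E
```

```text
bath ((0.49143534898757935, 0.32225301861763), (0.1757887452840805, 0.27467450499534607), 85.96397399902344) 2478 0.18031022898188243
vial 43 [ 0.5224 -0.2481  0.051 ] 0.0574
vial 41 [ 0.5042 -0.3449  0.0503] 0.0563
vial 45 [ 0.4309 -0.2381  0.0504] 0.0565
vial 50 [ 0.4111 -0.3268  0.0522] 0.0582
tray ((0.49492448568344116, 0.01571948081254959), (0.242769256234169, 0.21975655853748322), 0.08666481822729111) 1243
grip [0.50244085 0.01849335 0.1019682 ] 173 ((0.5030430555343628, 0.018419712781906128), (0.012711861170828342, 0.11136782914400101), 15.669807434082031)
traycorn [[0.584, 0.098, 0.012], [0.604, -0.008, 0.012], [0.424, -0.067, 0.012], [0.395, 0.049, 0.012]]
mat [[0.569, -0.218, 0.003], [0.552, -0.389, 0.003], [0.365, -0.367, 0.003], [0.379, -0.201, 0.003]]
bathcorn [[0.625, 0.397, 0.18], [0.623, 0.226, 0.18], [0.349, 0.242, 0.18], [0.359, 0.413, 0.18]]
bottle [[0.753 0.095 0.115]]
beaker [[ 0.746 -0.124  0.07 ]]
petri [[ 0.735 -0.205  0.01 ]]
```

```bash
python3 - <<'E'
from h import *
c=capture('wrist');print(np.round(c['hand_eye'],3).tolist(),np.round(c['mtx'],1).tolist(),c['dist_coeffs'])
s=read_state();print(np.round(s['tcp_rot'],4).tolist(),s['position'])
E
```

```text
[[1.0, -0.0, 0.0, 0.001], [-0.0, -0.256, 0.967, -0.137], [-0.0, -0.967, -0.256, 0.069], [0.0, 0.0, 0.0, 1.0]] [[284.7, 0.0, 315.3], [0.0, 284.7, 200.0], [0.0, 0.0, 1.0]] [-0.05085408  0.          0.          0.          0.        ]
[[0.3343, -0.0008, -0.9425], [0.9425, -0.0015, 0.3343], [-0.0017, -1.0, 0.0003]] [0.20863041 0.5885902  0.24678827]
```

play_rows(commands=[[[0.02,-0.06,0.03],[0,0,-0.16]],[[0.05,-0.12,0.05],[0,0,-0.32]],[[0.08,-0.18,0.06],[0,0,-0.48]],[[0.12,-0.23,0.06],[0,0,-0.64]],[[0.15,-0.28,0.06],[0,0,-0.8]],[[0.18,-0.34,0.06],[0,0,-0.956]],[[0.2,-0.4,0.06],[0,0,-0.956]],[[0.22,-0.46,0.06],[0,0,-0.956]],[[0.23,-0.52,0.06],[0,0,-0.956]],[[0.23,-0.56,0.06],[0,0,-0.956]]], gripper=0.05)

```text
time_s: 1.4
position: [0.4395, 0.0269, 0.3076]
tcp_rot: [[0.963, 0.001, -0.27], [0.27, -0.0, 0.963], [0.001, -1.0, -0.0]]
force: [0.7, -0.8, -1.9]
opening: 0.572
```

```bash
python3 - <<'E'
from h import *
import pickle
s=read_state();c=capture('wrist');save('w1',c);pickle.dump((s,c),open('w1.pkl','wb'))
T=wristT(c,s);P=cloud(c,T);z=P[...,2]
m=(z>.085)&(z<.115);print('grip',P[m].mean(0),m.sum(),cv2.minAreaRect(P[m][:,:2].astype(np.float32)))
E
```

```text
grip [0.42732718 0.10694746 0.10119558] 6859 ((0.3958703875541687, 0.09233900904655457), (0.7445292472839355, 0.26250791549682617), 17.049728393554688)
```

View pics/w1.png

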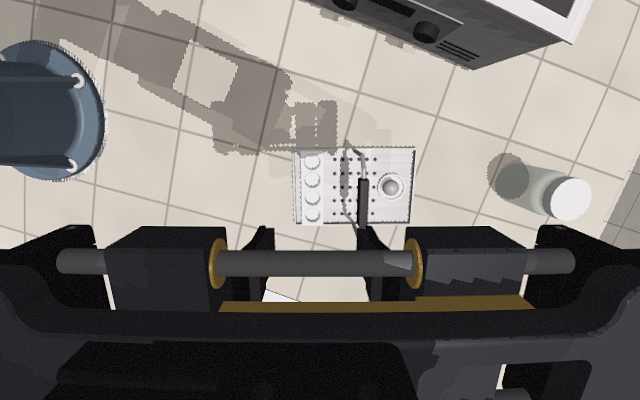

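play_rows(commands=[[[0.0,-0.01,-0.04],[0,0,0]],[[0.005,-0.02,-0.09],[0,0,0]],[[0.01,-0.03,-0.13],[0,0,0]],[[0.01,-0.03,-0.13],[0,0,0]],[[0.01,-0.03,-0.13],[0,0,0]]])

```text
time_s: 2.08
position: [0.4493, -0.0007, 0.1784]
tcp_rot: [[0.963, 0.001, -0.271], [0.271, -0.0, 0.963], [0.001, -1.0, -0.0]]
force: [-0.1, 0.6, -0.2]
opening: 0.575
```

```bash
python3 - <<'E'
from h import *
import pickle
s=read_state();c=capture('wrist');save('w2',c);pickle.dump((s,c),open('w2.pkl','wb'))
E
```

```text
(no output)
```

View pics/w2.png

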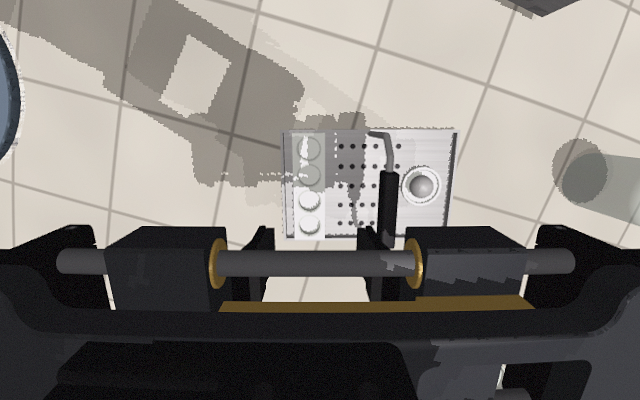

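```bash
python3 - <<'E'
from h import *
import pickle
s,c=pickle.load(open('w2.pkl','rb'));T=wristT(c,s)
P=cloud(c,T);z=P[...,2]
w=np.zeros((400,640),bool);w[125:240,280:330]=1
m=w&(z>.013)&(z<.024);print('blocktop',m.sum(),np.median(z[m]))
print(z[140:156:3,296:326:3].round(3))
crop=cv2.resize(c['frame'][120:245,275:470],None,fx=4,fy=4,interpolation=cv2.INTER_CUBIC)[:,:,::-1]
cv2.imwrite('pics/crop2.png',crop)
g=cv2.cvtColor(crop,cv2.COLOR_BGR2GRAY)
H=cv2.HoughCircles(cv2.GaussianBlur(g,(5,5),2),cv2.HOUGH_GRADIENT,1,60,param1=60,param2=18,minRadius=35,maxRadius=60)
for u,v,r in H[0]:
    uv=(275+(u+.5)/4-.5,120+(v+.5)/4-.5);print(np.round(uv,1),r/4,onplane(c,[uv],.017,T).round(4))
q=onplane(c,[(283,129),(459,129),(287,238)],.012,T);print(q.round(4).tolist(),np.linalg.norm(q[1]-q[0]),np.linalg.norm(q[2]-q[0]),np.degrees(np.arctan2(*(q[1]-q[0])[1::-1])))
print('ball',onplane(c,[(420,185)],.0185,T))
E
```

```text
blocktop 2041 0.016184959628760875
[[0.017 0.016 0.014 0.006 0.007 0.006 0.006 0.017 0.016 0.017]
 [0.016 0.014 0.006 0.007 0.006 0.006 0.007 0.006 0.016 0.017]
 [0.017 0.007 0.007 0.008 0.006 0.006 0.006 0.007 0.016 0.016]
 [0.017 0.006 0.007 0.007 0.006 0.007 0.006 0.007 0.017 0.015]
 [0.017 0.006 0.007 0.006 0.006 0.008 0.007 0.006 0.015 0.017]
 [0.016 0.015 0.006 0.008 0.006 0.007 0.007 0.007 0.017 0.015]]
[420.5 186. ] 11.675 [[0.5584 0.0367 0.017 ]]
[308.2 148.2] 10.35 [[0.4315 0.0424 0.017 ]]
[309.  199.5] 11.15 [[ 0.4468 -0.0102  0.017 ]]
[308.8 174.5] 9.7 [[0.4393 0.0161 0.017 ]]
[309.8 224.2] 9.95 [[ 0.4551 -0.0373  0.017 ]]
[[0.4011, 0.0541, 0.012], [0.5783, 0.1048, 0.012], [0.4349, -0.0621, 0.012]] 0.18436821676275644 0.12101037404626973 15.976232780006708
ball [[0.55682536 0.03772961 0.0185    ]]
```

View pics/crop2.png

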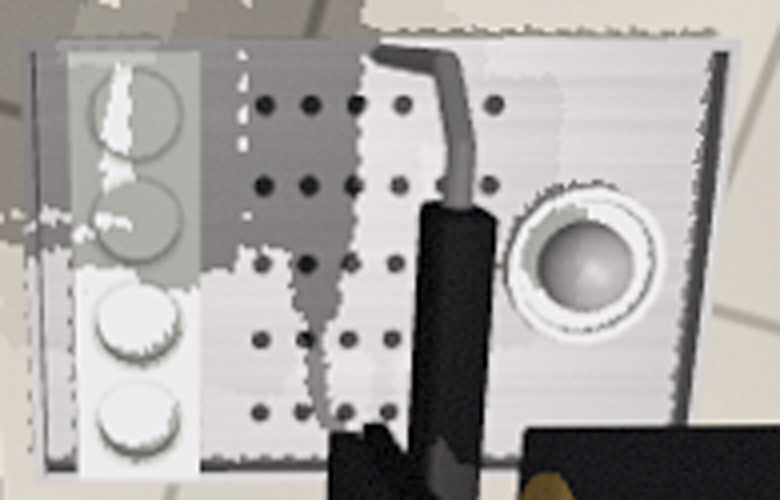

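```bash
cat >> h.py <<'E'
def wells(c,T,box):
    v0,v1,u0,u1=box
    P=cloud(c,T);z=P[...,2]
    m=np.zeros((400,640),np.uint8);m[v0:v1,u0:u1]=(z[v0:v1,u0:u1]<.0125)&(z[v0:v1,u0:u1]>.001)
    m=cv2.morphologyEx(m,cv2.MORPH_OPEN,np.ones((3,3),np.uint8))
    out=[]
    for k in cv2.findContours(m,cv2.RETR_EXTERNAL,cv2.CHAIN_APPROX_NONE)[0]:
        if cv2.contourArea(k)<80: continue
        h=cv2.convexHull(k);e=cv2.fitEllipse(k)
        q=onplane(c,[e[0]],.017,T)[0]
        out.append((e,q))
    return out
E
python3 - <<'E'
from h import *
import pickle
s,c=pickle.load(open('w2.pkl','rb'));T=wristT(c,s)
o=wells(c,T,(133,236,294,324))
for e,q in o: print(np.round(e[0],1),np.round(e[1],1),q.round(4))
E
```

```text
[309.3 224. ] [17.8 19.2] [ 0.4545 -0.0372  0.017 ]
[309.  199.9] [18.6 20.2] [ 0.4469 -0.0106  0.017 ]
[308.8 175.1] [18.6 20.2] [0.4395 0.0155 0.017 ]
[308.3 149.2] [20.1 21.4] [0.4318 0.0415 0.017 ]
```

```bash
python3 - <<'E'
from h import *
import pickle
s,c=pickle.load(open('w2.pkl','rb'))
P=cloud(c,c['hand_eye'])
for v in range(228,400,8):
    d=c['depth'][v];x=P[v,:,0];y=P[v,:,1]
    ok=(d>0)&(d<.2)
    u=np.where(ok)[0]
    seg=np.split(u,np.where(np.diff(u)>1)[0]+1) if len(u) else []
    print(v,[(int(a[0]),int(a[-1]),round(float(x[a[0]+1 if len(a)>2 else a[0]]),4),round(float(x[a[-2] if len(a)>2 else a[-1]]),4),round(float(np.median(y[a])),3)) for a in seg if len(a)>3])
E
```

```text
228 [(58, 92, -0.085, -0.0776, -0.05), (138, 156, -0.0558, -0.0497, -0.052), (158, 225, -0.0491, -0.0286, -0.052), (258, 274, -0.0315, -0.0237, 0.022), (357, 373, 0.0271, 0.0345, 0.022), (405, 493, 0.0309, 0.0581, -0.052), (539, 572, 0.0811, 0.0855, -0.05)]
236 [(39, 94, -0.084, -0.0779, -0.055), (125, 174, -0.0561, -0.0406, -0.058), (176, 226, -0.0397, -0.0282, -0.058), (253, 257, -0.0317, -0.0307, 0.007), (259, 274, -0.0285, -0.0235, 0.011), (357, 378, 0.0266, 0.0351, 0.011), (404, 506, 0.0308, 0.0582, -0.058), (537, 592, 0.0803, 0.0868, -0.056)]
244 [(22, 93, -0.0848, -0.0766, -0.059), (110, 226, -0.056, -0.0273, -0.064), (246, 274, -0.0329, -0.0233, -0.0), (357, 384, 0.0267, 0.0357, -0.0), (404, 479, 0.0302, 0.0467, -0.064), (481, 521, 0.0477, 0.0591, -0.065), (538, 611, 0.0808, 0.0869, -0.061)]
252 [(0, 195, -0.0856, -0.0309, -0.067), (197, 202, -0.0301, -0.0291, -0.068), (204, 250, -0.028, -0.0183, -0.059), (252, 453, -0.0171, 0.0379, -0.059), (455, 639, 0.0388, 0.0906, -0.068)]
260 [(0, 610, -0.0804, 0.0805, -0.063), (612, 621, 0.0814, 0.0799, -0.074), (623, 639, 0.081, 0.085,
[... 2225 characters left out ...]
129, -0.0361, -0.0335, -0.096), (131, 156, -0.0333, -0.0284, -0.096), (158, 170, -0.0273, -0.0261, -0.095), (172, 219, -0.0253, -0.0164, -0.095), (412, 497, 0.0231, 0.0588, -0.068), (502, 639, 0.081, 0.081, -0.083)]
388 [(0, 53, -0.0756, -0.0631, -0.087), (69, 88, -0.0451, -0.043, -0.097), (92, 111, -0.0404, -0.0373, -0.096), (113, 116, -0.037, -0.0368, -0.096), (118, 197, -0.0352, -0.0209, -0.096), (199, 213, -0.0201, -0.0181, -0.096), (415, 495, 0.0245, 0.0583, -0.068), (503, 639, 0.0799, 0.0828, -0.084)]
396 [(0, 45, -0.0771, -0.0653, -0.087), (150, 162, -0.0293, -0.0276, -0.097), (203, 208, -0.0189, -0.0186, -0.097), (417, 589, 0.0342, 0.0695, -0.068), (591, 639, 0.0687, 0.0833, -0.087)]
```

play_rows(commands=[[[0.0,-0.06,0.01],[0,0,0]],[[0.01,-0.12,0.01],[0,0,0]],[[0.01,-0.18,0.01],[0,0,0]],[[0.02,-0.24,0.01],[0,0,0]],[[0.03,-0.3,0.01],[0,0,0]],[[0.03,-0.32,0.01],[0,0,0]],[[0.03,-0.32,0.01],[0,0,0]],[[0.03,-0.32,0.01],[0,0,0]]])

```text
time_s: 3.12
position: [0.4784, -0.3186, 0.188]
tcp_rot: [[0.962, -0.001, -0.272], [0.272, 0.002, 0.962], [-0.0, -1.0, 0.002]]
force: [-0.9, 0.8, -0.7]
opening: 0.577
```

```bash
python3 - <<'E'
from h import *
import pickle
s=read_state();c=capture('wrist');save('w3',c);pickle.dump((s,c),open('w3.pkl','wb'))
T=wristT(c,s);P=cloud(c,T);z=P[...,2]
m=((z>.046)&(z<.058)&(c['depth']>.2)).astype(np.uint8)
R=np.array(s['tcp_rot'])
for k in cv2.findContours(m,cv2.RETR_EXTERNAL,cv2.CHAIN_APPROX_NONE)[0]:
    if cv2.contourArea(k)<20: continue
    e=cv2.fitEllipse(k);q=onplane(c,[e[0]],.051,T)[0];mk=np.zeros_like(m);cv2.drawContours(mk,[k],-1,1,-1)
    print(np.round(e[0],1),np.round(e[1],1),q.round(4),np.median(z[mk>0]).round(4),'bias-corr',(q-.0018*R[:,0]).round(4))
E
```

```text
[334.7 227.3] [17.2 17.5] [ 0.5075 -0.3427  0.051 ] 0.0502 bias-corr [ 0.5057 -0.3432  0.051 ]
[249.5 188.3] [17.1 18.6] [ 0.4149 -0.3265  0.051 ] nan bias-corr [ 0.4132 -0.327   0.051 ]
[381.2 140.4] [18.3 19.4] [ 0.5247 -0.2473  0.051 ] 0.0504 bias-corr [ 0.523  -0.2478  0.051 ]
[291.7 101.9] [19.3 20.6] [ 0.4345 -0.2368  0.051 ] 0.0502 bias-corr [ 0.4327 -0.2373  0.051 ]
[651.7  88.6] [59.8 79. ] [ 0.7698 -0.1205  0.051 ] nan bias-corr [ 0.768 -0.121  0.051]
```

View pics/w3.png

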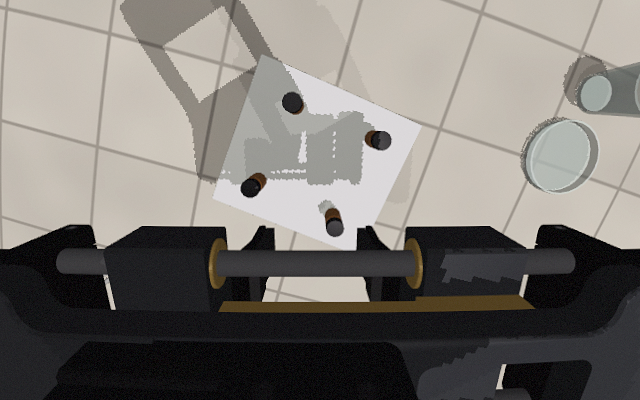

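```bash
python3 - <<'E'
from h import *
for i in range(3):
    s=read_state();print(s['time_s'],s['position'],np.abs(s['qvel']).max());capture('top')
E
```

```text
3.175 [ 0.47849453 -0.31849348  0.18789597] 0.3140592589937845
3.225 [ 0.47864054 -0.31861364  0.18778538] 0.4150157296288865
3.275 [ 0.47875893 -0.31888997  0.18777625] 0.48554855759511895
```

play_rows(commands=[[[-0.02,0.04,-0.03],[0,0,0]],[[-0.046,0.0816,-0.06],[0,0,0]],[[-0.046,0.0816,-0.09],[0,0,0]],[[-0.046,0.0816,-0.09],[0,0,0]],[[-0.046,0.0816,-0.09],[0,0,0]]])

```text
time_s: 3.95
position: [0.4339, -0.2401, 0.0983]
tcp_rot: [[0.963, 0.002, -0.271], [0.271, -0.001, 0.963], [0.001, -1.0, -0.002]]
force: [0.3, -0.7, -0.4]
opening: 0.57
```

play_rows(commands=[[[-0.001,0.0025,-0.015],[0,0,0]],[[-0.001,0.0025,-0.03],[0,0,0]],[[-0.001,0.0025,-0.0393],[0,0,0]],[[-0.001,0.0025,-0.0393],[0,0,0]],[[-0.001,0.0025,-0.0393],[0,0,0]]])

```text
time_s: 4.58
position: [0.432, -0.2371, 0.0584]
tcp_rot: [[0.963, 0.0, -0.271], [0.271, -0.0, 0.963], [0.0, -1.0, -0.0]]
force: [0.5, 0.2, -0.6]
opening: 0.574
```

play_rows(commands=[[[0,0,0],[0,0,0]],[[0,0,0],[0,0,0]],[[0,0,0],[0,0,0]],[[0,0,0],[0,0,0]],[[0,0,0],[0,0,0]],[[0,0,0.02],[0,0,0]],[[0,0,0.06],[0,0,0]],[[0,0,0.11],[0,0,0]],[[0,0,0.11],[0,0,0]]], gripper=0.01)

```text
time_s: 5.7
position: [0.4337, -0.2384, 0.1715]
tcp_rot: [[0.963, 0.006, -0.271], [0.271, -0.006, 0.963], [0.005, -1.0, -0.007]]
force: [0.9, 0.2, -0.6]
opening: 0.212
```

play_rows(commands=[[[0,0.05,0],[0,0,0]],[[0,0.11,0],[0,0,0]],[[0.002,0.17,0],[0,0,0]],[[0.0037,0.22,0],[0,0,0]],[[0.0037,0.2537,0],[0,0,0]],[[0.0037,0.2537,-0.04],[0,0,0]],[[0.0037,0.2537,-0.08],[0,0,0]],[[0.0037,0.2537,-0.08],[0,0,0]],[[0.0037,0.2537,-0.08],[0,0,0]]])

```text
time_s: 6.82
position: [0.4354, 0.0168, 0.0884]
tcp_rot: [[0.963, -0.001, -0.27], [0.27, 0.0, 0.963], [-0.001, -1.0, 0.0]]
force: [-0.1, -0.5, -0.6]
opening: 0.206
```

```bash
python3 - <<'E'
from h import *
import pickle
s=read_state();c=capture('wrist');save('w4',c);pickle.dump((s,c),open('w4.pkl','wb'));print(s['position'],s['force'])
E
```

```text
[0.43544635 0.01678158 0.08841473] [-0.05665099 -0.47452987 -0.64744993]
```

View pics/w4.png

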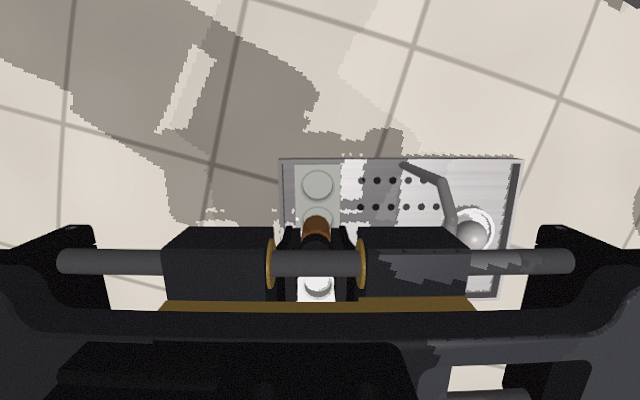

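```bash
python3 - <<'E'
from h import *
import pickle
s,c=pickle.load(open('w4.pkl','rb'));T=wristT(c,s);R=np.array(s['tcp_rot'])
for e,q in wells(c,T,(160,225,297,338)): print(np.round(e[0],1),np.round(e[1],1),q.round(4),(R.T@(q-s['position'])).round(4))
P=cloud(c,c['hand_eye'])
for v in (216,220,225,230): 
    r=[(u,round(float(P[v,u,0]),4),round(float(P[v,u,1]),3),round(float(P[v,u,2]),4)) for u in range(298,338,3)];print(v,r)
E
```

```text
[318.8 217. ] [18.9 24.9] [0.4391 0.0192 0.017 ] [0.0042 0.0714 0.0013]
[317.3 185.1] [28.3 29.2] [0.4313 0.043  0.017 ] [0.0031 0.0714 0.0263]
216 [(298, -0.0118, 0.072, 0.0018), (301, -0.0094, 0.072, 0.0019), (304, -0.0075, 0.082, -0.0013), (307, -0.0051, 0.083, -0.0015), (310, -0.0022, 0.053, 0.0082), (313, -0.0, 0.051, 0.0089), (316, 0.002, 0.05, 0.0092), (319, 0.0041, 0.05, 0.009), (322, 0.0063, 0.054, 0.0077), (325, 0.0094, 0.082, -0.0013), (328, 0.0118, 0.082, -0.0013), (331, 0.0142, 0.082, -0.0014), (334, 0.016, 0.072, 0.0019), (337, 0.0183, 0.073, 0.0017)]
220 [(298, -0.0118, 0.072, -0.0014), (301, -0.0095, 0.072, -0.0015), (304, -0.0076, 0.082, -0.0048), (307, -0.0041, 0.047, 0.0071), (310, -0.002, 0.044, 0.0082), (313, 0.0, 0.041, 0.0092), (316, 0.002, 0.042, 0.0089), (319, 0.004, 0.042, 0.0088), (322, 0.006, 0.045, 0.008), (325, 0.0081, 0.047, 0.007), (328, 0.0118, 0.081, -0.0046), (331, 0.0143, 0.082, -0.0046), (334, 0.0161, 0.073, -0.0016), (337, 0.0184, 0.073, -0.0015)]
225 [(298, -0.0119, 0.072, -0.0055), (301, -0.0095, 0.072, -0.0054), (304, -0.0061, 0.045, 0.0043), (307, -0.0038, 0.037, 0.0072), (310, -0.0018, 0.034, 0.0083), (313, 0.0001, 0.032, 0.0091), (316, 0.002, 0.031, 0.0092), (319, 0.0038, 0.031, 0.0093), (322, 0.0058, 0.034, 0.0081), (325, 0.0078, 0.038, 0.0068), (328, 0.0101, 0.046, 0.0041), (331, 0.014, 0.076, -0.0069), (334, 0.0161, 0.072, -0.0053), (337, 0.0184, 0.072, -0.0054)]
230 [(298, -0.0087, 0.02, 0.01), (301, -0.0096, 0.072, -0.0094), (304, -0.0056, 0.032, 0.0055), (307, -0.0036, 0.027, 0.0075), (310, -0.0017, 0.024, 0.0086), (313, 0.0001, 0.024, 0.0087), (316, 0.0019, 0.024, 0.0086), (319, 0.0037, 0.025, 0.0085), (322, 0.0056, 0.026, 0.0079), (325, 0.0074, 0.027, 0.0075), (328, 0.0096, 0.034, 0.0048), (331, 0.0107, 0.019, 0.0104), (334, 0.0125, 0.02, 0.0101), (337, 0.0142, 0.02, 0.0102)]
```

play_rows(commands=[[[0.0017,-0.0012,0],[0,0,0]],[[0.0017,-0.0012,-0.006],[0,0,0]],[[0.0017,-0.0012,-0.012],[0,0,0]],[[0.0017,-0.0012,-0.018],[0,0,0]],[[0.0017,-0.0012,-0.022],[0,0,0]],[[0.0017,-0.0012,-0.022],[0,0,0]]])

```text
time_s: 7.62
position: [0.437, 0.0157, 0.0658]
tcp_rot: [[0.963, -0.001, -0.271], [0.271, 0.0, 0.963], [-0.001, -1.0, 0.001]]
force: [0.8, -0.0, -0.2]
opening: 0.209
```

play_rows(commands=[[[0,0,0],[0,0,0]],[[0,0,0],[0,0,0]],[[0,0,0],[0,0,0]],[[0,0,0.04],[0,0,0]],[[0,0,0.1],[0,0,0]],[[0,-0.05,0.11],[0,0,0]],[[0.03,-0.11,0.11],[0,0,0]],[[0.05,-0.17,0.11],[0,0,0]],[[0.07,-0.22,0.11],[0,0,0]],[[0.086,-0.2636,0.09],[0,0,0]]], gripper=0.04)

```text
time_s: 8.88
position: [0.5251, -0.2513, 0.1576]
tcp_rot: [[0.963, 0.004, -0.269], [0.269, -0.003, 0.963], [0.003, -1.0, -0.004]]
force: [-0.7, -0.2, -0.2]
opening: 0.458
```

play_rows(commands=[[[0,0,-0.05],[0,0,0]],[[0,0,-0.05],[0,0,0]],[[0,0,-0.05],[0,0,0]],[[0,0,-0.05],[0,0,0]]])

```text
time_s: 9.38
position: [0.5242, -0.2479, 0.1083]
tcp_rot: [[0.962, 0.003, -0.271], [0.272, -0.002, 0.962], [0.002, -1.0, -0.003]]
force: [0.2, -0.0, 0.2]
opening: 0.462
```

play_rows(commands=[[[-0.0012,0,-0.02],[0,0,0]],[[-0.0012,0,-0.04],[0,0,0]],[[-0.0012,0,-0.05],[0,0,0]],[[-0.0012,0,-0.05],[0,0,0]],[[-0.0012,0,-0.05],[0,0,0]]])

```text
time_s: 10.0
position: [0.5227, -0.2482, 0.0572]
tcp_rot: [[0.963, 0.001, -0.271], [0.271, -0.001, 0.963], [0.001, -1.0, -0.001]]
force: [-0.2, 0.4, -0.7]
opening: 0.461
```

play_rows(commands=[[[0,0,0],[0,0,0]],[[0,0,0],[0,0,0]],[[0,0,0],[0,0,0]],[[0,0,0],[0,0,0]],[[0,0,0.03],[0,0,0]],[[0,0,0.08],[0,0,0]],[[-0.02,0.06,0.11],[0,0,0]],[[-0.04,0.12,0.11],[0,0,0]],[[-0.06,0.18,0.11],[0,0,0]],[[-0.078,0.2361,0.09],[0,0,0]]], gripper=0.01)

```text
time_s: 11.25
position: [0.4465, -0.0175, 0.1494]
tcp_rot: [[0.963, 0.004, -0.27], [0.27, -0.001, 0.963], [0.004, -1.0, -0.002]]
force: [0.9, 1.0, -0.5]
opening: 0.207
```

play_rows(commands=[[[0,0,-0.03],[0,0,0]],[[0,0,-0.06],[0,0,0]],[[0,0,-0.06],[0,0,0]],[[0,0,-0.06],[0,0,0]]])

```text
time_s: 11.75
position: [0.4467, -0.0191, 0.0889]
tcp_rot: [[0.963, 0.001, -0.27], [0.27, -0.0, 0.963], [0.001, -1.0, -0.0]]
force: [0.7, 0.2, -0.6]
opening: 0.209
```

```bash
python3 - <<'E'
from h import *
import pickle
s=read_state();c=capture('wrist');save('w5',c);pickle.dump((s,c),open('w5.pkl','wb'));print(s['position'],s['force'])
T=wristT(c,s);P=cloud(c,T);R=np.array(s['tcp_rot'])
for e,q in wells(c,T,(140,215,297,338)): print(np.round(e[0],1),np.round(e[1],1),q.round(4),(R.T@(q-s['position'])).round(4))
z=P[...,2];m=np.zeros((400,640),bool);m[140:235,290:345]=1
m&=(z>.04)&(z<.065)&(c['depth']>.15);print(m.sum(),np.percentile(z[m],[50,95]),P[m].mean(0))
print(np.argwhere(m).mean(0))
E
```

```text
[ 0.44668809 -0.01905239  0.08892933] [ 0.74560665  0.24633196 -0.58825117]
[316. 206.] [18.9 30.8] [ 0.4461 -0.0089  0.017 ] [0.0021 0.0719 0.0099]
[315.6 144.6] [11.4 29. ] [0.4334 0.0353 0.017 ] [0.0018 0.0719 0.056 ]
1111 [0.05422156 0.06344693] [0.44116723 0.00733115 0.05387503]
[195.75877588 315.73267327]
```

View pics/w5.png

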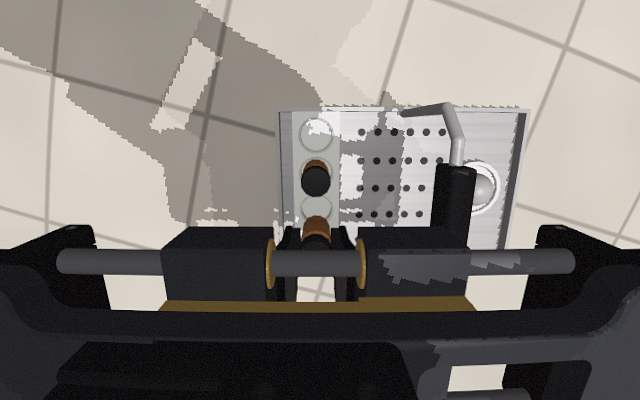

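play_rows(commands=[[[-0.002,0.0077,0],[0,0,0]],[[-0.002,0.0077,0],[0,0,0]],[[-0.002,0.0077,0],[0,0,0]],[[-0.002,0.0077,-0.007],[0,0,0]]])

```text
time_s: 12.3
position: [0.4449, -0.0113, 0.0817]
tcp_rot: [[0.963, 0.002, -0.271], [0.271, -0.001, 0.963], [0.002, -1.0, -0.001]]
force: [0.3, 1.0, -0.2]
opening: 0.207
```

play_rows(commands=[[[0,0,-0.006],[0,0,0]],[[0,0,-0.012],[0,0,0]],[[0,0,-0.0165],[0,0,0]],[[0,0,-0.0165],[0,0,0]]])

```text
time_s: 12.8
position: [0.444, -0.0111, 0.0644]
tcp_rot: [[0.963, -0.001, -0.271], [0.271, 0.0, 0.963], [-0.001, -1.0, 0.001]]
force: [-0.0, -0.2, -0.2]
opening: 0.21
```

play_rows(commands=[[[0,0,0],[0,0,0]],[[0,0,0],[0,0,0]],[[0,0,0],[0,0,0]],[[0,0,0.04],[0,0,0]],[[0,-0.04,0.09],[0,0,0]],[[0,-0.1,0.09],[0,0,0]],[[-0.01,-0.16,0.09],[0,0,0]],[[-0.02,-0.22,0.09],[0,0,0]],[[-0.025,-0.27,0.09],[0,0,0]],[[-0.031,-0.316,0.07],[0,0,0]]], gripper=0.04)

```text
time_s: 14.05
position: [0.4137, -0.3302, 0.1361]
tcp_rot: [[0.963, 0.003, -0.27], [0.27, -0.004, 0.963], [0.002, -1.0, -0.004]]
force: [0.7, 0.5, -1.5]
opening: 0.46
```

play_rows(commands=[[[0,0,-0.02],[0,0,0]],[[0,0,-0.03],[0,0,0]],[[0,0,-0.03],[0,0,0]],[[0,0,-0.03],[0,0,0]]])

```text
time_s: 14.55
position: [0.4137, -0.3267, 0.1055]
tcp_rot: [[0.962, 0.0, -0.272], [0.272, -0.001, 0.962], [0.0, -1.0, -0.001]]
force: [-0.7, -0.3, -0.1]
opening: 0.46
```

play_rows(commands=[[[-0.0005,-0.0003,-0.02],[0,0,0]],[[-0.0005,-0.0003,-0.04],[0,0,0]],[[-0.0005,-0.0003,-0.0475],[0,0,0]],[[-0.0005,-0.0003,-0.0475],[0,0,0]],[[-0.0005,-0.0003,-0.0475],[0,0,0]]])

```text
time_s: 15.18
position: [0.4132, -0.3277, 0.0582]
tcp_rot: [[0.963, 0.001, -0.271], [0.271, -0.001, 0.963], [0.001, -1.0, -0.001]]
force: [0.7, -0.5, -0.4]
opening: 0.454
```

play_rows(commands=[[[0,0,0],[0,0,0]],[[0,0,0],[0,0,0]],[[0,0,0],[0,0,0]],[[0,0,0],[0,0,0]],[[0,0,0.03],[0,0,0]],[[0,0,0.08],[0,0,0]],[[0.01,0.06,0.1],[0,0,0]],[[0.02,0.12,0.1],[0,0,0]],[[0.03,0.18,0.1],[0,0,0]],[[0.039,0.24,0.1],[0,0,0]]], gripper=0.01)

```text
time_s: 16.42
position: [0.452, -0.0858, 0.1576]
tcp_rot: [[0.963, 0.001, -0.27], [0.27, -0.0, 0.963], [0.001, -1.0, -0.0]]
force: [1.3, 0.4, -0.6]
opening: 0.208
```

play_rows(commands=[[[0,0.048,0],[0,0,0]],[[0,0.048,-0.04],[0,0,0]],[[0,0.048,-0.07],[0,0,0]],[[0,0.048,-0.07],[0,0,0]],[[0,0.048,-0.07],[0,0,0]]])

```text
time_s: 17.05
position: [0.4522, -0.0397, 0.088]
tcp_rot: [[0.963, 0.001, -0.27], [0.27, -0.0, 0.963], [0.001, -1.0, -0.0]]
force: [0.5, -0.4, -0.2]
opening: 0.205
```

play_rows(commands=[[[0.0005,0.0009,-0.006],[0,0,0]],[[0.0005,0.0009,-0.01],[0,0,0]],[[0.0005,0.0009,-0.014],[0,0,0]],[[0.0005,0.0009,-0.018],[0,0,0]],[[0.0005,0.0009,-0.0225],[0,0,0]],[[0.0005,0.0009,-0.0225],[0,0,0]]])

```text
time_s: 17.8
position: [0.4521, -0.0385, 0.0645]
tcp_rot: [[0.963, -0.001, -0.271], [0.271, 0.0, 0.963], [-0.001, -1.0, 0.001]]
force: [-0.0, 0.2, 0.0]
opening: 0.208
```

Release, rise, and back off to a viewing pose for checking the seating and the grip.

play_rows(commands=[[[0,0,0],[0,0,0]],[[0,0,0],[0,0,0]],[[0,0,0],[0,0,0]],[[0,0,0.04],[0,0,0]],[[0,0,0.1],[0,0,0]],[[0.02,-0.02,0.13],[0,0,0]],[[0.05,-0.05,0.13],[0,0,0]],[[0.05,-0.05,0.13],[0,0,0]],[[0.05,-0.05,0.13],[0,0,0]]], gripper=0.04)

```text
time_s: 18.92
position: [0.5012, -0.088, 0.1944]
tcp_rot: [[0.963, -0.002, -0.27], [0.27, 0.001, 0.963], [-0.002, -1.0, 0.002]]
force: [-0.6, 0.4, 0.3]
opening: 0.458
```

```bash
python3 - <<'E'
from h import *
import pickle
s=read_state();c=capture('wrist');pickle.dump((s,c),open('w6.pkl','wb'));print(s['position'],s['force'])
cv2.imwrite('pics/w6.png',cv2.resize(c['frame'][60:260,180:480],None,fx=2.5,fy=2.5)[:,:,::-1])
T=wristT(c,s);P=cloud(c,T);z=P[...,2];R=np.array(s['tcp_rot'])
ok=c['depth']>.2
m=(ok&(z>.045)&(z<.066)).astype(np.uint8);m[:, :200]=0;m[:,440:]=0
for k in cv2.findContours(m,cv2.RETR_EXTERNAL,cv2.CHAIN_APPROX_NONE)[0]:
    if cv2.contourArea(k)<20: continue
    mk=np.zeros_like(m);cv2.drawContours(mk,[k],-1,1,-1);e=cv2.fitEllipse(k)
    print('cap',np.round(e[0],1),np.round(e[1],1),np.percentile(z[mk>0],[10,50,90]).round(4),onplane(c,[e[0]],.055,T).round(4))
m=ok&(z>.095)&(z<.115);m[:, :200]=0;m[:,440:]=0
print('grip',m.sum(),np.nanmedian(z[m]),cv2.minAreaRect(P[m][:,:2].astype(np.float32)))
E
```

```text
[ 0.50115637 -0.08802858  0.19443746] [-0.58211327  0.35697306  0.33377982]
cap [280.5 135.2] [19.2 19.4] [nan nan nan] [[ 0.4544 -0.0382  0.055 ]]
cap [278.6 104.1] [19.4 20.9] [nan nan nan] [[ 0.4458 -0.0111  0.055 ]]
cap [278.8  73.3] [19.9 23.2] [nan nan nan] [[0.4394 0.015  0.055 ]]
cap [349.9  23.2] [5.7 9.9] [0.0472 0.0546 0.063 ] [[0.4892 0.0723 0.055 ]]
grip 1701 0.10393922637416808 ((0.5054890513420105, 0.01872602105140686), (0.012475126422941685, 0.09182555973529816), 15.680024147033691)
```

View pics/w6.png

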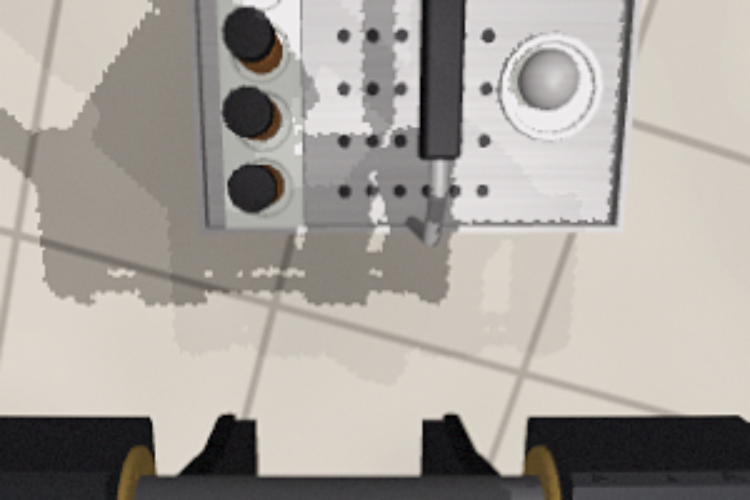

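```bash
python3 - <<'E'
from h import *
import pickle
s,c=pickle.load(open('w6.pkl','rb'));T=wristT(c,s);z=cloud(c,T)[...,2]
for u,v in [(280,135),(278,104),(278,74)]: print(np.nanmedian(z[v-4:v+5,u-4:u+5]))
E
```

```text
0.05439058873430985
0.054208981025169856
0.0543439294291965
```

play_rows(commands=[[[0.001,0.05,0],[0,0,0]],[[0.0025,0.1075,0],[0,0,0]],[[0.0025,0.1075,-0.03],[0,0,0]],[[0.0025,0.1075,-0.03],[0,0,0]],[[0.0025,0.1075,-0.03],[0,0,0]]])

```text
time_s: 19.6
position: [0.5045, 0.0189, 0.1651]
tcp_rot: [[0.963, -0.001, -0.27], [0.27, 0.0, 0.963], [-0.0, -1.0, 0.0]]
force: [-0.7, -0.2, 0.7]
opening: 0.46
```

play_rows(commands=[[[-0.001,0.0005,-0.02],[0,0,0]],[[-0.001,0.0005,-0.04],[0,0,0]],[[-0.001,0.0005,-0.055],[0,0,0]],[[-0.001,0.0005,-0.0645],[0,0,0]],[[-0.001,0.0005,-0.0645],[0,0,0]],[[-0.001,0.0005,-0.0645],[0,0,0]]])

```text
time_s: 20.35
position: [0.5042, 0.0194, 0.1008]
tcp_rot: [[0.963, 0.001, -0.271], [0.271, -0.0, 0.963], [0.001, -1.0, -0.0]]
force: [0.1, 0.2, -0.8]
opening: 0.461
```

play_rows(commands=[[[0,0,0],[0,0,0]],[[0,0,0],[0,0,0]],[[0,0,0],[0,0,0]],[[0,0,0],[0,0,0]],[[0,0,0],[0,0,0]],[[0,0,0],[0,0,0]]], gripper=0.004)

```text
time_s: 21.1
position: [0.5039, 0.0195, 0.1005]
tcp_rot: [[0.963, 0.0, -0.271], [0.271, -0.0, 0.963], [0.0, -1.0, -0.0]]
force: [-0.1, 0.9, 1.7]
opening: 0.134
```

play_rows(commands=[[[0,0,0.001],[0,0,0]],[[0,0,0.004],[0,0,0]],[[0,0,0.009],[0,0,0]],[[0,0,0.015],[0,0,0]],[[0,0,0.021],[0,0,0]],[[0,0,0.026],[0,0,0]],[[0,0,0.029],[0,0,0]],[[0,0,0.03],[0,0,0]],[[0,0,0.03],[0,0,0]]])

```text
time_s: 22.22
position: [0.5037, 0.0195, 0.1304]
tcp_rot: [[0.963, -0.0, -0.271], [0.271, 0.0, 0.963], [-0.0, -1.0, 0.0]]
force: [0.3, 0.1, -5.3]
opening: 0.136
```

```bash
python3 - <<'E'
from h import *
s=read_state();print(s['time_s'],s['position'],s['force'],s['moment'],s['opening'])
c=capture('wrist');save('w7',c)
T=wristT(c,s);P=cloud(c,T)
# tray floor plane tilt
import pickle;pickle.dump((s,c),open('w7.pkl','wb'))
z=P[...,2];print(np.nanmedian(z[:230][(z[:230]>.02)&(z[:230]<.06)]))
E
```

```text
22.225 [0.50374088 0.01947531 0.13042652] [ 0.29925352  0.13591251 -5.28890239] [-0.17363886  0.02445774  0.02545431] 0.13557717188738394
0.03299943263154073
```

View pics/w7.png

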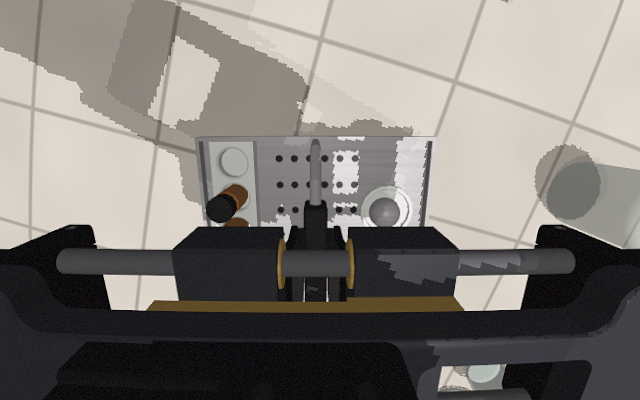

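play_rows(commands=[[[0,0,0.004],[0,0,0]],[[0,0,0.012],[0,0,0]],[[0,0,0.024],[0,0,0]],[[0,0,0.04],[0,0,0]],[[0,0,0.06],[0,0,0]],[[0,0,0.08],[0,0,0]],[[0,0,0.096],[0,0,0]],[[0,0,0.108],[0,0,0]],[[0,0,0.116],[0,0,0]],[[0,0,0.12],[0,0,0]]])

```text
time_s: 23.52
position: [0.5037, 0.0195, 0.2508]
tcp_rot: [[0.963, 0.0, -0.271], [0.271, -0.0, 0.963], [0.0, -1.0, -0.0]]
force: [0.5, -0.6, -4.9]
opening: 0.134
```

play_rows(commands=[[[0,0,0.004],[0,0,0]],[[0,0,0.012],[0,0,0]],[[0,0,0.024],[0,0,0]],[[0,0,0.038],[0,0,0]],[[0,0,0.052],[0,0,0]],[[0,0,0.066],[0,0,0]],[[0,0,0.077],[0,0,0]],[[0,0,0.084],[0,0,0]],[[0,0,0.086],[0,0,0]],[[0,0,0.086],[0,0,0]]])

```text
time_s: 24.78
position: [0.5036, 0.0195, 0.3362]
tcp_rot: [[0.963, -0.001, -0.271], [0.271, 0.0, 0.963], [-0.001, -1.0, 0.0]]
force: [-1.1, 0.1, -5.0]
opening: 0.136
```

play_rows(commands=[[[0,0.003,0],[0,0,-0.003]],[[0,0.009,0],[0,0,-0.01]],[[-0.001,0.018,0],[0,0,-0.02]],[[-0.001,0.03,0],[0,0,-0.034]],[[-0.002,0.045,0],[0,0,-0.051]],[[-0.003,0.06,0],[0,0,-0.068]],[[-0.003,0.075,0],[0,0,-0.085]],[[-0.004,0.09,0],[0,0,-0.102]],[[-0.004,0.105,0],[0,0,-0.119]],[[-0.005,0.12,0],[0,0,-0.136]]])

```text
time_s: 26.02
position: [0.4985, 0.1406, 0.3363]
tcp_rot: [[0.991, -0.0, -0.137], [0.137, 0.0, 0.991], [-0.0, -1.0, 0.0]]
force: [-0.6, 0.1, -4.3]
opening: 0.133
```

play_rows(commands=[[[0,0.015,0],[0,0,-0.017]],[[-0.001,0.03,0],[0,0,-0.034]],[[-0.001,0.045,0],[0,0,-0.051]],[[-0.002,0.06,0],[0,0,-0.068]],[[-0.002,0.075,0],[0,0,-0.085]],[[-0.003,0.088,0],[0,0,-0.1]],[[-0.003,0.098,0],[0,0,-0.111]],[[-0.003,0.106,0],[0,0,-0.12]],[[-0.003,0.111,0],[0,0,-0.126]],[[-0.003,0.113,0],[0,0,-0.128]]])

```text
time_s: 27.28
position: [0.4958, 0.2526, 0.3364]
tcp_rot: [[1.0, -0.0, -0.01], [0.01, -0.0, 1.0], [-0.0, -1.0, -0.0]]
force: [-0.1, 0.4, -4.9]
opening: 0.135
```

```bash
python3 - <<'E'
from h import *
s=read_state();print(s['time_s'],s['position'],s['force'],s['opening'],np.degrees(np.arctan2(s['tcp_rot'][1][0],s['tcp_rot'][0][0])))
c=capture('top');save('t8',c)
import pickle;pickle.dump((s,c),open('t8.pkl','wb'))
P=cloud(c);z=P[...,2]
m=(abs(z-.18)<.008);m[:, :140]=0;m[:,260:]=0;m[:170]=0;m[310:]=0
print('bath',cv2.minAreaRect(P[m][:,:2].astype(np.float32)))
E
```

```text
27.275 [0.4958279  0.25261134 0.33638151] [-0.08359458  0.3600979  -4.94284379] 0.13463627818257953 0.5729339307231005
bath ((0.4906267523765564, 0.3223050832748413), (0.17389656603336334, 0.2736079692840576), 86.07970428466797)
```

View pics/t8.png

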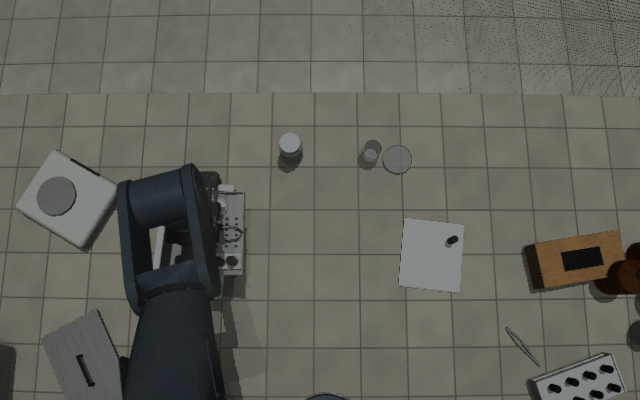

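play_rows(commands=[[[0,0.003,0],[0,0,-0.003]],[[0,0.009,0],[0,0,-0.01]],[[-0.001,0.018,-0.001],[0,0,-0.02]],[[-0.002,0.029,-0.002],[0,0,-0.032]],[[-0.003,0.04,-0.003],[0,0,-0.045]],[[-0.004,0.051,-0.004],[0,0,-0.057]],[[-0.005,0.06,-0.005],[0,0,-0.067]],[[-0.005,0.066,-0.005],[0,0,-0.074]],[[-0.005,0.069,-0.005],[0,0,-0.077]],[[-0.005,0.069,-0.005],[0,0,-0.077]]])

```text
time_s: 28.58
position: [0.4908, 0.3215, 0.3315]
tcp_rot: [[0.998, 0.0, 0.067], [-0.067, -0.0, 0.998], [0.0, -1.0, -0.0]]
force: [0.5, 0.2, -4.9]
opening: 0.133
```

play_rows(commands=[[[0,0,0],[0,0,0]],[[0,0,0],[0,0,0]],[[0,0,0],[0,0,0]],[[0,0,0],[0,0,0]],[[0,0,0],[0,0,0]],[[0,0,0],[0,0,0]]])

```text
time_s: 29.32
position: [0.4908, 0.3215, 0.3314]
tcp_rot: [[0.998, 0.0, 0.067], [-0.067, -0.0, 0.998], [0.0, -1.0, -0.0]]
force: [0.0, 0.8, -4.8]
opening: 0.136
```

```bash
python3 - <<'E'
from h import *
s=read_state();print(s['time_s'],s['position'],s['force'],s['opening'],np.degrees(np.arctan2(s['tcp_rot'][1][0],s['tcp_rot'][0][0])),np.abs(s['qvel']).max())
a=capture('scene');b=capture('wrist');
cv2.imwrite('pics/w9.png',np.vstack([cv2.resize(a['frame'][120:300,250:570],(640,360)),b['frame'][:235]])[:,:,::-1])
T=wristT(b,s);P=cloud(b,T);z=P[...,2];ok=(b['depth']>.15)
# tray floor tilt fit & bath rim
m=ok&(z>.228)&(z<.24);m[228:]=0
Q=P[m];A=np.c_[Q[:,:2],np.ones(len(Q))];k=np.linalg.lstsq(A,Q[:,2],rcond=None)[0];print('floor slope deg',np.degrees(k[:2]),np.median(Q[:,2]),m.sum())
E
```

```text
29.325 [0.49080345 0.32148682 0.33142574] [ 0.00638521  0.8012736  -4.75973358] 0.1356019852685121 -3.838224099792401 0.09058394945430681
floor slope deg [-0.02310081 -0.34876493] 0.23341869727791523 13841
```

View pics/w9.png

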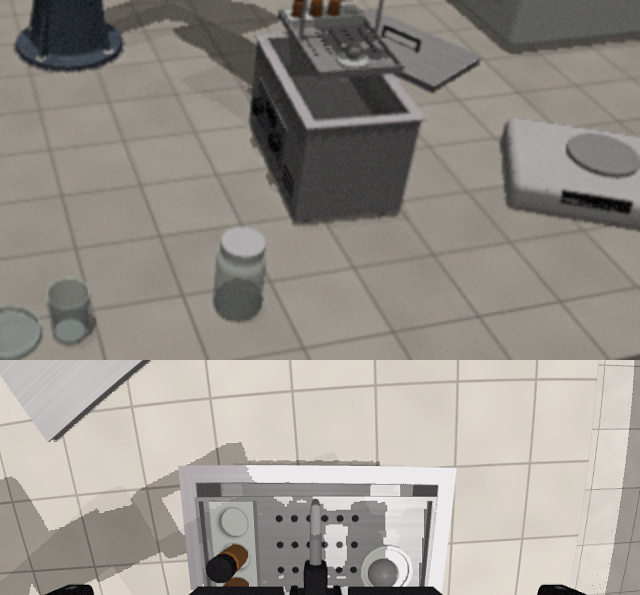

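```bash
python3 -c "
from rig import *
print(hand_in())"
```

```text
the job is handed in; nothing more can be done
None
```

I handed the job in at about 29 s with the tray held still over the open bath. The rig gave no verdict.

- **Vials:** three are in wells 0 to 2. Their cap tops read 54.3 mm above the bench, against 55 mm expected for fully home. The fourth still stood on its mat corner in the top picture; I judged that by eye and did not re-measure it.
- **Tray:** it is held by its black grip at 11.7 mm opening with a 4.8 N load. It is level within about 0.4°. The underside is worked out at about 50 mm above the rim from the arm's height.
- **Alignment over the tank:** the tool sits within about 1 mm of the bath centre I measured, at a yaw of −3.8° against −3.9° for the bath. The tray's own offset in the grip was a few millimetres at most.
- **Ball and bystanders:** the ball was in its seat in the last wrist picture. The bottle, beaker and petri dish were never approached and look unmoved.
- **Disagreement:** the wrist camera read about 1.6–2 mm off along the jaw direction. I corrected for that, and all three vials then went in without any contact force. No check failed.

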